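Change the work in the sliding-jaw vise

ROBOT

A 7-joint arm with a two-finger parallel gripper is mounted at the origin on a cart in front of the work surface, level with it; the furniture and walls round the work are solid. World frame = base frame: x ahead of the robot, y to its left, z up, the work surface at z = 0. Lengths are in mm, angles in degrees, forces in N, time in s.
With the tool pointing down it reaches from about 400 to 850 mm from the base axis. Payload 4.5 kg.
Tool frame: the origin (TCP) lies between the finger pads; the fingertips stand 14 mm ahead of it and the grasp point (between the pads) lies 5 mm behind it; z points along the fingers, y is the line along which they close (so a half turn about z gives the same grasp; the last joint's range is limited). The gripper opens to 85 mm and grips with 20 to 120 N. Pads are 22 mm wide; open, the fingers measure 114 mm over their backs; the gripper's body (76 mm by 85 mm) begins 54 mm behind the grasp point. The pads swing forward as they close: fully open they stand 13 mm farther back than shut.
Start: joints at [-64.87, 39.483, -11.15, 89.685, 9.013, 51.709, -12.324], TCP at [246.13, 574.52, 245.317] pointing down, gripper open.
Joint ranges: [-172.22, 172.22], [-26.19, 119.32], [-84.43, 86.54], [7.71, 146.69], [-57.33, 237.33], [2.42, 119.75], [-152.13, 152.13]. Speed limits (degrees/s): [147.25, 147.25, 180, 180, 180, 180, 180].

INTERFACE

Orientations are given as a 3x3 rotation matrix whose columns are the frame's x, y, z axes.
In Python, from bench import ctrl, imaging, job_done gives the robot as it stands (ctrl), with the cameras (imaging) and the job as plain functions.
- The arm moves only by the shell command python3 steer.py [FORCE], which reads ROWS from standard input. ROWS is a JSON object whose key "offsets" holds a list of rows, 1 to 5 of them, each of 7 numbers: the finger opening in mm, then dx, dy, dz in shares of the most that a row can go, 1 being 62.5 mm, then a rotation vector rx, ry, rz in shares of 45 degrees (1.0 is 45 degrees); each row shifts and turns the commanded pose from where the row before left it, along the tool's axes as they then stand; what a row does not reach is not made up. A row lasts 1/8 s, in which the tool goes at most 62.5 mm and 10.7 degrees, less where a joint would pass 70% of its speed; a pose out of reach is approached as far as the arm can. The fingers move at their own pace and stop on an object; FORCE is the grip in N (left out, the last holds). Time passes only in rows, so rows that do not move let the fingers close. It prints the time, the measured TCP pose, the force, the opening and the grip force at its end. Input that does not fit is refused with a message, and nothing moves.
- ctrl.sense(): the state, without advancing time (a new reading comes with each control period).
- imaging.capture(name): name is "scene" or "top" or "wrist"; returns the picture (480x640x3 uint8, red, green, blue); there is no depth.
- imaging.camera_params(name): a dict with "intrinsics" (3x3 intrinsics, pixels), "R" (3x3) and "t" (3): a world point X has camera coordinates R X + t. Camera axes: x right, y down, z forward; pixel columns grow to the right and rows downward; lengths in mm; the calibration is good to about 2 mm. A picture is of the moment at which its call begins: read the wrist's pose just before it. camera_params takes no time and is no camera call; for the wrist camera it gives the pose at the moment of the call.
- job_done(): hands the job in; it is judged then, once.
The state is a dict: "time_s": time; "joints": joint angles; "dq": joint speeds; "joint_efforts": joint torques, N m; "position": TCP position; "ee_rot": TCP orientation; "wrist_force": force on the tool from outside, world axes, zero at the start; "torque": the same for the moment, N m; "gripper_width": finger opening in mm; "gripper_force": force on a finger pad.
Only numpy, scipy, OpenCV 4.12 (cv2) and the standard library are available. Lean on these libraries where they do the work, as an engineer would, in place of code of your own. Each camera call takes 0.05 s, during which the arm holds its last target. There are 200 camera calls.

TASK

Change the work in the sliding-jaw vise: slide its jaw (the side with the black knob) fully open, lift out the finished round-topped part and stand it upright in the low tray. Then, from the rack, tip forward by its top edge the blank whose top front corner is cut off at a slope, until it leans on the rack's front bar; grip it there, lift it out and stand it upright on the vise bed between the jaws, broad faces to the jaws and about centred along them. Finally slide the jaw shut against it and let go, leaving the other two blanks standing in the rack and the bottle, tape, sanding block and brush where they are.

Things in the scene. Friction and masses are not known exactly. Their poses are not given: they have to be found in the camera images.
- blank_sloped: The blank to load: wooden block 60 (x) x 36 (y) x 165 mm (z, height), 0.2-0.4 kg, its top front (-x) corner cut off at 45 degrees over 25 mm. Origin: centre of its underside, z up its height, -x its front (towards the robot in the rack). Starts in any of the three slots; only 6 mm between blanks, too little for fingers. The space behind its upper 70 mm is open.
- blank_square: Same wood, 60 x 36 x 165 mm, plain square top. Same frame. Stays standing in the rack.
- blank_stepped: Same wood, 60 x 36 x 165 mm, with a square step 25 x 25 mm out of its top front corner. Same frame. Stays standing in the rack.
- rack: Fixed plywood rack 140 x 135 mm, open front and top. Origin: on the bench under the middle slot's centre; -x is the front. Floor 12 mm high; three slots along y, 42 mm apart, each with a blank centred at x = 0. Back panel (x = 34 to 42) 92 mm high, dividers 90, side walls (y = +-64) 95, front of x = -30 only 88. Toe strip 6 mm high in front of the blanks' feet.
- rack_bar (a point): Middle of the rack's front bar, 10 mm round, along y, 74 mm in front of the rack's origin, 79 mm high. Drawn forward some 70 to 90 mm by its rear top edge (closed fingers 15 mm down behind it), a blank tips about its lower front edge, passes balance at 20 degrees and then leans by itself on the bar, about 30 degrees from upright, its top clear in front of the neighbours.
- vise: Fixed grey vise, bed 110 (x) x 200 (y) mm. Origin: on the bench under the clamping place; y is the sliding direction, z up. Bed top at z = 16 mm. Fixed jaw on the -y side, face at y = -20 mm, 110 mm long along x, top at z = 80 mm. The sliding jaw, top also at z = 80, is on the +y side.
- vise_bed (a point): Point on the bed's top where a blank's underside centre comes when it is clamped (2 mm to -y of the vise's origin, 16 mm up), axes as the vise.
- vise_jaw (a joint): Travel of the sliding jaw in m along the vise's +y: 0 = closed as far as it goes (26 mm between the jaws), 0.046 = fully open (72 mm). Gap = 26 mm + travel; on the 36 mm blank it stops at 0.010. Slides with about 5 N of friction and stays where left.
- vise_knob (a point): Grip point of the sliding jaw's upright black round knob, 26 mm diameter, standing from z = 62 to 112 mm; the point lies on its axis 98 mm above the bench, 75 mm behind (+y of) the jaw's face. It moves with the jaw. A flat steel arm 34 mm wide along x runs under the knob.
- finished_part: The finished part, same wood, standing in the vise: 50 (x) x 40 (y) mm, 125 mm high, half-round top (straight sides up to 105 mm), with a foot 28 mm high that stands out 10 mm on its +y side, caught under the sliding jaw until that is open beyond 0.026. Origin: underside, centre of the 50 x 40 mm section; axes about as the vise's. 0.2 kg.
- tray: Fixed low open plywood tray, 125 (x) x 135 (y) mm outside, walls 6 mm thick and 22 mm high, floor about 6 mm thick. Origin: under its centre, z up.
- glue_bottle: White glue bottle, 160 mm tall, origin at its foot. Leave alone.
- masking_tape: Roll of masking tape lying flat, 105 mm across, 19 mm high. Leave alone.
- cork_block: Cork sanding block lying flat, 108 x 121 x 32 mm. Leave alone.
- flat_brush: Flat glue brush lying down, 197 mm long. Leave alone.

How it is judged:
By the outcome, as a careful person would: the job done as asked, in the order asked, and still so for the second after the job is handed in, with the robot touching nothing.
It also fails if it takes over 72 s, if anything falls off the work surface, if the arm or the gripper's body presses on something with over 40 N, if the wrist force passes 120 N, or if a joint passes its speed limit or range.

## Working session

There is one attempt and no reset: what is moved stays moved. The work goes in short steps, Python scripts to look and compute and a shell command to move; the robot and the scene stay as the last step left them, time stands still between calls to the robot, and variables do not carry over. Pictures are saved under pics/ and viewed, at most 10 in all, crops included, and the job is handed in when it is done.

```bash
ls; mkdir -p pics
python3 - <<'E'
from bench import ctrl, imaging, job_done
import cv2,numpy as np
np.set_printoptions(precision=4,suppress=True)
for n in ("scene","top"):
    cv2.imwrite(f"pics/{n}0.png",imaging.capture(n)[:,:,::-1]); p=imaging.camera_params(n); print(n,p)
s=ctrl.sense();print(s["position"],s["ee_rot"],s["time_s"])
E
```

```text
bench.py
pics
steer.py
scene {'intrinsics': array([[527.5328,   0.    , 312.4836],
       [  0.    , 527.5328, 230.018 ],
       [  0.    ,   0.    ,   1.    ]]), 'R': array([[-0.8629, -0.5053, -0.0082],
       [-0.3615,  0.6285, -0.6887],
       [ 0.3532, -0.5913, -0.725 ]]), 't': array([ 517.7931,  110.3249, 1237.4026])}
top {'intrinsics': array([[449.7082,   0.    , 321.4332],
       [  0.    , 449.7082, 241.4868],
       [  0.    ,   0.    ,   1.    ]]), 'R': array([[-0.4767, -0.8791,  0.0001],
       [-0.843 ,  0.4572, -0.2834],
       [ 0.2491, -0.1351, -0.959 ]]), 't': array([401.4544, 347.5488, 939.5287])}
[245.9564 573.9639 244.57  ] [[-0.9192  0.3938 -0.0006]
 [ 0.3938  0.9192 -0.0016]
 [-0.0001 -0.0017 -1.    ]] 0.1
```

View pics/scene0.png

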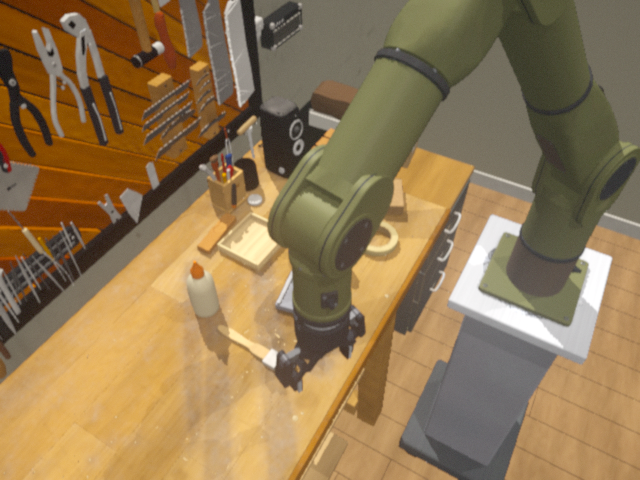

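View pics/top0.png

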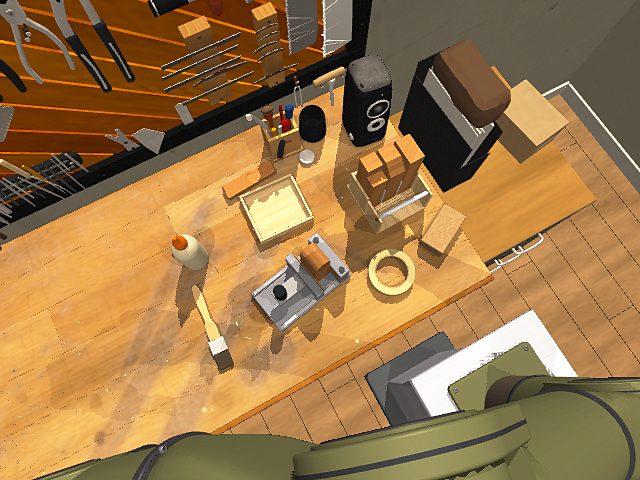

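The top view shows the rack at about (390,190), tray (277,210), vise (300,283) with the knob at (280,292), part (315,260), tape (391,272), cork (442,228), bottle (187,250) and brush (212,330). I'll enlarge the work area.

Run:
```python
import cv2
im=cv2.imread("pics/top0.png")[120:340,230:470]
cv2.imwrite("pics/crop1.png",cv2.resize(im[:, :],None,fx=2.7,fy=2.7,interpolation=cv2.INTER_CUBIC))
```

```text
(no output)
```

View pics/crop1.png

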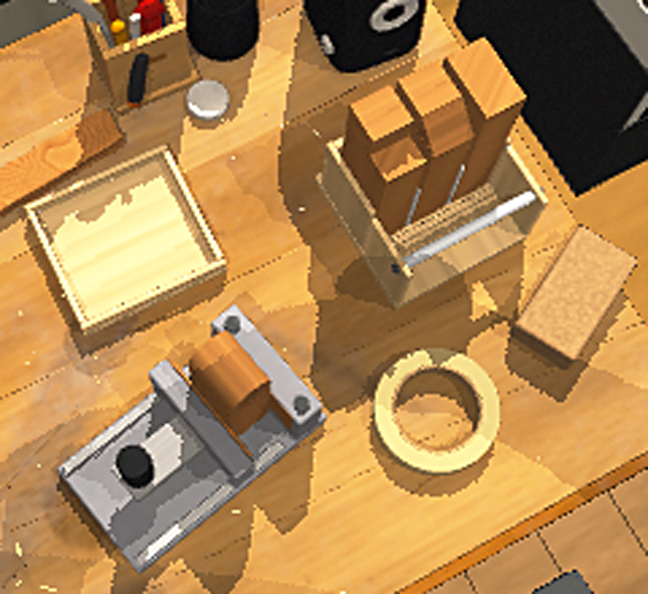

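The crop shows the stepped blank in the left slot, the **sloped blank in the middle**, and the square one on the right. The bar runs from (400,267) to (533,197), and the knob top is at (135,463).

```bash
cat > h.py <<'E'
from bench import ctrl, imaging, job_done
import numpy as np, cv2
np.set_printoptions(precision=3,suppress=True)
def ray(n,u,v,z,p=None):
    p=p or imaging.camera_params(n); K,R,t=p["intrinsics"],p["R"],p["t"]
    c=-R.T@t; d=R.T@np.linalg.solve(K,[u,v,1]); return (c+d*(z-c[2])/d[2])
def proj(n,X,p=None):
    p=p or imaging.camera_params(n); x=p["intrinsics"]@(p["R"]@np.array(X)+p["t"]); return x[:2]/x[2]
def rel(target,zaxis_rot=None):
    "offset in tool axes from sensed pose"
    s=ctrl.sense(); R=np.array(s["ee_rot"]); return R.T@(np.array(target)-s["position"])
def st():
    s=ctrl.sense(); R=np.array(s["ee_rot"]); print(s["time_s"],np.array(s["position"]),"w",s["gripper_width"],"y-az",np.degrees(np.arctan2(R[1,1],R[0,1])),"F",np.array(s["wrist_force"]))
E
python3 - <<'E'
from h import *
def g(name,pts,z):
    a=np.array([ray("top",u/2.7+230-.3,v/2.7+120-.3,z)[:2] for u,v in pts]); print(name,z,"\n",a,"mean",a.mean(0)); return a
az=lambda a,b:np.degrees(np.arctan2(*(b-a)[::-1]))
b=g("bar",[(400,267),(533,197)],79);print(az(b[1],b[0]),np.linalg.norm(b[1]-b[0]))
q=g("square top",[(446,58),(487,38),(525,97),(480,118)],177);print(az(q[2],q[1]),az(q[3],q[0]))
m=g("mid rear",[(398,83),(445,62)],177)
l=g("left rear",[(347,108),(395,85)],177)
t=g("tray",[(27,207),(165,147),(226,263),(85,327)],22);print([ (az(t[i],t[(i+1)%4]),np.linalg.norm(t[i]-t[(i+1)%4])) for i in range(4)])
f=g("fixed jaw",[(234,305),(322,412),(297,428),(212,322)],80);print(az(f[1],f[0]),az(f[2],f[3]))
j=g("slid jaw",[(150,375),(170,360),(253,462),(235,477)],80);print(az(j[2],j[1]),az(j[3],j[0]))
k=g("knob",[(132,459)],112)
g("bed left corners",[(60,475),(140,568)],16)
g("part top",[(224,358)],140)
E
```

```text
bar 79 
 [[476.635  59.149]
 [477.033 -67.08 ]] mean [476.834  -3.965]
90.1808948802116 126.22989665066207
square top 177 
 [[580.205 -28.538]
 [579.893 -64.716]
 [524.086 -63.662]
 [525.402 -24.99 ]] mean [552.397 -45.476]
-1.0810944721292621 -3.7042979491472257
mid rear 177 
 [[579.427  14.011]
 [577.674 -26.129]] mean [578.55   -6.059]
left rear 177 
 [[579.726  57.981]
 [579.064  16.837]] mean [579.395  37.409]
tray 22 
 [[691.832 298.675]
 [685.227 167.698]
 [564.52  171.589]
 [570.76  302.579]] mean [628.085 235.135]
[(np.float64(-92.88712257893242), np.float64(131.14366129678547)), (np.float64(178.15347196752055), np.float64(120.76964854864548)), (np.float64(87.27268174746008), np.float64(131.13884746430057)), (np.float64(-1.8471521299351543), np.float64(121.1354453342763))]
fixed jaw 80 
 [[511.691 191.563]
 [402.74  172.853]
 [400.95  196.   ]
 [507.568 213.542]] mean [455.737 193.49 ]
9.744349152988066 9.343419062443962
slid jaw 80 
 [[492.476 276.39 ]
 [495.792 257.076]
 [393.862 238.473]
 [390.259 256.049]] mean [443.097 256.997]
10.343322030897738 11.254318422315476
knob 112 
 [[433.446 318.852]] mean [433.446 318.852]
bed left corners 16 
 [[469.477 376.214]
 [371.779 352.838]] mean [420.628 364.526]
part top 140 
 [[462.259 225.758]] mean [462.259 225.758]
```

The manual's scale: shifts go in shares of 62.5 mm and turns go in shares of 45 degrees. Converting my numbers, -8.3 degrees / 45 = -0.1844.

```bash
echo '{"offsets":[[85, 0, 0, 0, 0, 0, -0.1844], [85, 0, 0, 0, 0, 0, -0.1844], [85, 0, 0, 0, 0, 0, -0.1844], [85, 0, 0, 0, 0, 0, -0.1844]]}' | python3 steer.py
python3 - <<'E'
from h import *
st();print(rel([433,280,300]))
E
```

```text
time_s: 0.6
position: [246.1, 574.1, 244.8]
ee_rot: [[-0.984, -0.179, -0.0], [-0.179, 0.984, -0.001], [0.0, -0.001, -1.0]]
wrist_force: [-0.6, -0.5, 0.2]
gripper_width: 84.7
gripper_force: 0.0
0.6 [246.089 574.113 244.799] w 84.74107318215488 y-az 100.28332026986926 F [-0.553 -0.528  0.212]
[-131.381 -322.81   -54.932]
```

```bash
echo '{"offsets":[[85, -0.352, -0.864, -0.144, 0, 0, 0], [85, -0.352, -0.864, -0.144, 0, 0, 0], [85, -0.352, -0.864, -0.144, 0, 0, 0], [85, -0.352, -0.864, -0.144, 0, 0, 0], [85, -0.352, -0.864, -0.144, 0, 0, 0]]}' | python3 steer.py;echo '{"offsets":[[85, -0.352, -0.864, -0.144, 0, 0, 0], [85, 0, 0, 0, 0, 0, 0], [85, 0, 0, 0, 0, 0, 0]]}' | python3 steer.py
python3 - <<'E'
from h import *
st()
im=imaging.capture("wrist");p=imaging.camera_params("wrist")
import pickle;pickle.dump((im,p),open("w1.pkl","wb"))
cv2.imwrite("pics/w1.png",im[:,:,::-1])
st()
for X in [(433,319,112),(449.5,225.4,141),(452.8,205.6,80)]: print(proj("wrist",X,p))
E
```

```text
time_s: 1.23
position: [402.2, 325.8, 290.3]
ee_rot: [[-0.985, -0.174, -0.0], [-0.174, 0.985, -0.0], [0.0, -0.0, -1.0]]
wrist_force: [0.6, 0.1, -0.0]
gripper_width: 85.0
gripper_force: 0.0
time_s: 1.6
position: [432.0, 278.7, 299.1]
ee_rot: [[-0.985, -0.174, -0.001], [-0.174, 0.985, 0.001], [0.001, 0.001, -1.0]]
wrist_force: [0.2, 0.2, -0.2]
gripper_width: 85.0
gripper_force: 0.0
1.6 [431.985 278.71  299.117] w 85.04544573026995 y-az 100.00325995783032 F [ 0.175  0.221 -0.207]
1.65 [431.469 279.559 299.131] w 84.99326557330006 y-az 100.12313309703929 F [0.505 1.21  0.046]
[369.344 224.475]
[250.694 234.937]
[240.645 214.26 ]
```

View pics/w1.png

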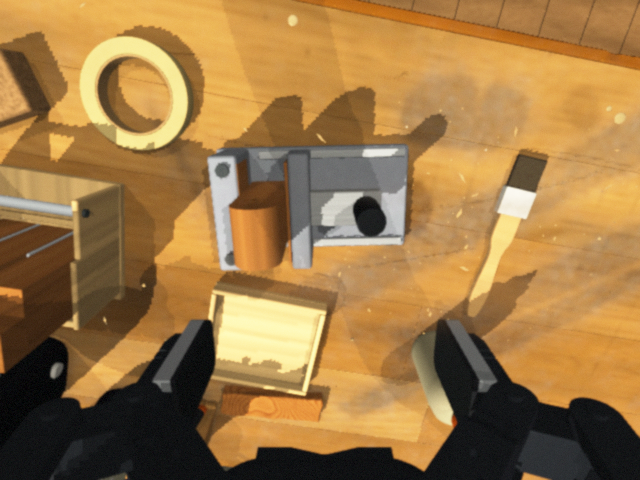

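The knob is a black shape spanning (355,197)–(386,237), the part is at (258,225), the fixed jaw strip is at u 210–240 and the sliding jaw strip at u 288–312.

Run:
```python
from h import *
import pickle
im,p=pickle.load(open("w1.pkl","rb"))
print("cam",-p["R"].T@p["t"], p["R"][2])
for z in (62,98,112): print(z,proj("wrist",(433,319,z),p))
hsv=cv2.cvtColor(im,cv2.COLOR_RGB2HSV)
m=((hsv[:,:,2]<45)).astype(np.uint8); m[:190]=0;m[245:]=0;m[:,:345]=0;m[:,395:]=0
n,l,s,c=cv2.connectedComponentsWithStats(m);i=1+s[1:,4].argmax();print(s[i],c[i])
ys,xs=np.where(l==i)
for y in range(ys.min(),ys.max()+1,3): print(y,xs[ys==y].min(),xs[ys==y].max())
# part & jaws at z=80 / 141
for n,u,v,z in [("fixed face top far",240,262,80),("sl face near",288,152,80),("sl face far",292,268,80),("sl back near",310,152,80),("sl back far",312,267,80)]: print(n,ray("wrist",u,v,z,p)[:2])
im2=im[140:290,190:420,::-1]
cv2.imwrite("pics/w1c.png",cv2.resize(im2,None,fx=3.4,fy=3.4,interpolation=cv2.INTER_CUBIC))
```

```text
cam [347.728 264.882 428.142] [ 0.322  0.058 -0.945]
62 [363.645 209.788]
98 [367.59  219.954]
112 [369.344 224.475]
[354 197  31  39 883] [368.77  216.168]
197 364 366
200 358 374
203 356 376
206 354 378
209 354 379
212 354 381
215 355 383
218 356 384
221 357 384
224 358 384
227 359 383
230 361 381
233 364 377
fixed face top far [500.141 210.025]
sl face near [389.512 240.398]
sl face far [497.576 260.17 ]
sl back near [386.143 259.341]
sl back far [493.163 279.032]
```

View pics/w1c.png

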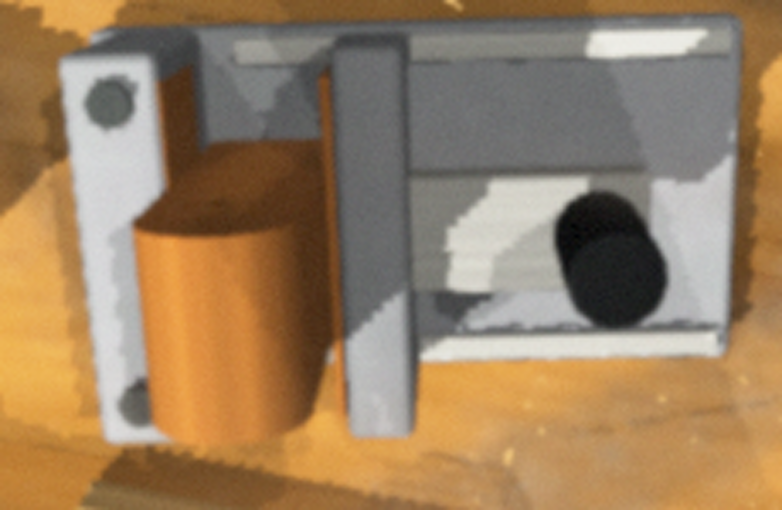

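The knob's top ellipse is centred at crop (617,278). The part's half-round ridge runs along the vise's x, from crop (217,237) to (237,440).

Run:
```python
from h import *
import pickle
im,p=pickle.load(open("w1.pkl","rb"))
r=lambda u,v,z:ray("wrist",190+u/3.4,140+v/3.4,z,p)[:2]
k=r(617,278,112);a=r(217,237,141);b=r(237,440,141);print(k,a,b,(a+b)/2,np.linalg.norm(a-b))
X=np.array([np.cos(np.radians(10)),np.sin(np.radians(10))]);Y=np.array([-X[1],X[0]])
print("left/right part at 121",r(137,237,121)@Y,r(330,237,121)@Y)
for n,q in [("knob",k),("part",(a+b)/2),("slface",np.array([443.5,250.3])),("ff",r(165,110,80)),("ff2",r(160,190,80)),("ffTop",np.array([454.3,204.8])),("knobTop",np.array([433.4,318.9])),("bed",r(740,20,16)),("bed",r(725,355,16))]: print(n,q,q@X,q@Y)
print(rel([*k,93]))
```

```text
[430.36  320.259] [429.095 225.432] [477.037 235.796] [453.066 230.614] 49.04927536645375
left/right part at 121 124.75172965301144 170.7223556954097
knob [430.36  320.259] 479.4340239267524 240.662089533763
part [453.066 230.614] 486.228421694379 148.43676595153045
slface [443.5 250.3] 480.22637733094695 169.48441378367207
ff [414.771 199.659] 443.14033619523076 124.60128193668295
ff2 [436.211 200.568] 464.41247772588605 121.77404744817758
ffTop [454.3 204.8] 482.9613089796335 122.80026070281376
knobTop [433.4 318.9] 482.19208401347504 238.7960722347455
bed [369.491 356.374] 425.76129752035985 286.79800085993213
bed [475.005 377.774] 533.3883609518626 289.5512027598892
[ -6.211  40.063 206.165]
```

Scaled: 60 mm is 0.96, 56 mm is 0.896.

```bash
echo '{"offsets":[[50, -0.112, 0.64, 0.48, 0, 0, 0], [50, 0, 0, 0.96, 0, 0, 0], [50, 0, 0, 0.96, 0, 0, 0], [50, 0, 0, 0.896, 0, 0, 0], [50, 0, 0, 0, 0, 0, 0]]}' | python3 steer.py 40; echo '{"offsets":[[15, 0, 0, 0, 0, 0, 0], [15, 0, 0, 0, 0, 0, 0], [15, 0, 0, 0, 0, 0, 0], [15, 0, 0, 0, 0, 0, 0], [15, 0, 0, 0, 0, 0, 0]]}' | python3 steer.py
```

```text
time_s: 2.28
position: [428.5, 318.7, 89.7]
ee_rot: [[-0.984, -0.178, -0.007], [-0.178, 0.984, -0.006], [0.008, -0.004, -1.0]]
wrist_force: [0.0, 0.2, 0.4]
gripper_width: 50.3
gripper_force: 0.0
time_s: 2.9
position: [432.9, 320.2, 95.6]
ee_rot: [[-0.985, -0.174, 0.003], [-0.174, 0.985, 0.003], [-0.003, 0.002, -1.0]]
wrist_force: [-1.6, 0.9, 7.8]
gripper_width: 24.7
gripper_force: 40.8
```

Scaled: 11 mm is 0.176, 10 mm is 0.16.

```bash
echo '{"offsets":[[15, 0, 0.16, 0, 0, 0, 0], [15, 0, 0.176, 0, 0, 0, 0], [15, 0, 0.176, 0, 0, 0, 0], [15, 0, 0.032, 0, 0, 0, 0], [15, 0, 0, 0, 0, 0, 0]]}' | python3 steer.py; python3 -c "
from h import *
st()"
```

```text
time_s: 3.52
position: [427.1, 349.5, 95.5]
ee_rot: [[-0.985, -0.172, 0.001], [-0.172, 0.985, -0.004], [-0.001, -0.004, -1.0]]
wrist_force: [-2.5, -7.7, 13.2]
gripper_width: 25.1
gripper_force: 41.9
3.525 [427.068 349.517  95.548] w 25.065003672545593 y-az 99.90973103902466 F [-2.455 -7.701 13.244]
```

```bash
echo '{"offsets":[[15, 0, 0.048, 0, 0, 0, 0], [15, 0, 0.048, 0, 0, 0, 0], [15, 0, 0, 0, 0, 0, 0], [15, 0, 0, 0, 0, 0, 0]]}' | python3 steer.py; python3 -c "
from h import *
st()"
```

```text
time_s: 4.03
position: [427.2, 349.6, 95.4]
ee_rot: [[-0.986, -0.168, 0.001], [-0.168, 0.986, -0.014], [0.001, -0.014, -1.0]]
wrist_force: [-1.0, -16.4, 17.3]
gripper_width: 24.9
gripper_force: 43.5
4.025 [427.15  349.578  95.387] w 24.914533732571925 y-az 99.6696435608784 F [ -0.964 -16.429  17.306]
```

Scaled: -55 mm is -0.88, -40 mm is -0.64.

```bash
echo '{"offsets":[[15, 0, -0.08, 0, 0, 0, 0], [70, 0, -0.032, 0, 0, 0, 0], [70, 0, 0, 0, 0, 0, 0], [70, 0, 0, -0.64, 0, 0, 0], [70, 0, 0, -0.88, 0, 0, 0]]}' | python3 steer.py; echo '{"offsets":[[70, -0.016, -0.672, 0, 0, 0, 0], [70, -0.016, -0.672, 0, 0, 0, 0], [70, -0.016, -0.672, 0, 0, 0, 0], [70, 0, 0, 0, 0, 0, 0], [70, 0, 0, 0, 0, 0, 0]]}' | python3 steer.py;python3 -c "
from h import *
st();print(rel([452.5,226.5,102]))"
```

```text
time_s: 4.65
position: [426.0, 351.7, 188.5]
ee_rot: [[-0.985, -0.175, -0.002], [-0.175, 0.985, -0.001], [0.002, -0.001, -1.0]]
wrist_force: [1.8, -0.2, 0.1]
gripper_width: 70.1
gripper_force: 0.0
time_s: 5.28
position: [451.7, 229.2, 188.6]
ee_rot: [[-0.985, -0.174, 0.001], [-0.174, 0.985, 0.002], [-0.001, 0.002, -1.0]]
wrist_force: [0.4, 0.3, 0.1]
gripper_width: 70.2
gripper_force: 0.0
5.275 [451.737 229.207 188.585] w 70.20699906262337 y-az 100.04263226749859 F [0.425 0.296 0.067]
[-0.183 -2.953 86.58 ]
```

Scaled: 46 mm is 0.736, 40 mm is 0.64.

```bash
echo '{"offsets":[[70, 0, -0.032, 0.64, 0, 0, 0], [70, 0, 0, 0.736, 0, 0, 0], [70, 0, 0, 0, 0, 0, 0], [30, 0, 0, 0, 0, 0, 0], [30, 0, 0, 0, 0, 0, 0]]}' | python3 steer.py 40; echo '{"offsets":[[30, 0, 0, 0, 0, 0, 0], [30, 0, 0, 0, 0, 0, 0], [30, 0, 0, 0, 0, 0, 0]]}' | python3 steer.py;python3 -c "
from h import *
st()"
```

```text
time_s: 5.9
position: [452.8, 227.0, 104.1]
ee_rot: [[-0.985, -0.174, 0.003], [-0.174, 0.985, 0.002], [-0.003, 0.002, -1.0]]
wrist_force: [-1.1, 1.1, 0.6]
gripper_width: 39.9
gripper_force: 40.0
time_s: 6.28
position: [452.8, 226.9, 104.0]
ee_rot: [[-0.985, -0.174, 0.003], [-0.174, 0.985, 0.002], [-0.003, 0.002, -1.0]]
wrist_force: [-1.0, -0.4, 8.2]
gripper_width: 39.3
gripper_force: 40.8
6.275 [452.788 226.919 103.99 ] w 39.31686849921759 y-az 100.01261184559479 F [-1.001 -0.42   8.22 ]
```

Scaled: -45 mm is -0.72, -40 mm is -0.64.

```bash
echo '{"offsets":[[30, 0, 0, -0.24, 0, 0, 0], [30, 0, 0, -0.64, 0, 0, 0], [30, 0, 0, -0.72, 0, 0, 0], [30, 0, 0, 0, 0, 0, 0]]}' | python3 steer.py; echo '{"offsets":[[30, -0.704, -0.112, 0, 0, 0, 0], [30, -0.688, -0.096, 0, 0, 0, 0], [30, -0.688, -0.112, 0, 0, 0, 0], [30, -0.688, -0.096, 0, 0, 0, 0], [30, 0, 0, 0, 0, 0, 0]]}' | python3 steer.py;python3 - <<'E'
from h import *
st();print(rel([628,231,95]))
cv2.imwrite("pics/top2.png",imaging.capture("top")[120:340,150:470,::-1])
E
```

```text
time_s: 6.78
position: [453.7, 227.1, 205.7]
ee_rot: [[-0.985, -0.173, 0.007], [-0.173, 0.985, 0.004], [-0.007, 0.003, -1.0]]
wrist_force: [0.7, 0.1, -3.0]
gripper_width: 39.8
gripper_force: 41.2
time_s: 7.4
position: [629.4, 228.6, 200.5]
ee_rot: [[-0.985, -0.17, 0.001], [-0.17, 0.985, -0.001], [-0.001, -0.001, -1.0]]
wrist_force: [-0.6, -1.1, -2.3]
gripper_width: 39.5
gripper_force: 41.0
7.4 [629.411 228.598 200.549] w 39.509552202545706 y-az 99.7765008923983 F [-0.575 -1.092 -2.271]
[  1.08    2.743 105.544]
```

View pics/top2.png

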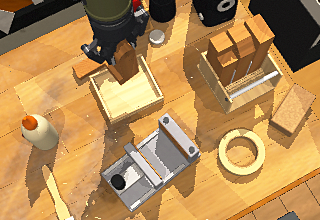

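The view shows the vise open and empty, and the part held over the tray at crop (125,65). I'll lower it.

Scaled: 40 mm is 0.64, 35 mm is 0.56.

```bash
echo '{"offsets":[[30, 0, 0.048, 0.56, 0, 0, 0], [30, 0, 0, 0.64, 0, 0, 0], [30, 0, 0, 0.32, 0, 0, 0], [30, 0, 0, 0.08, 0, 0, 0], [30, 0, 0, 0, 0, 0, 0]]}' | python3 steer.py;echo '{"offsets":[[30, 0, 0, 0.048, 0, 0, 0], [30, 0, 0, 0, 0, 0, 0]]}' | python3 steer.py; python3 -c "
from h import *
st()"
```

```text
time_s: 8.07
position: [626.5, 233.8, 103.1]
ee_rot: [[-0.985, -0.174, 0.001], [-0.174, 0.985, 0.001], [-0.001, 0.001, -1.0]]
wrist_force: [-0.5, -0.3, -2.5]
gripper_width: 39.7
gripper_force: 40.9
time_s: 8.32
position: [626.6, 233.5, 100.1]
ee_rot: [[-0.985, -0.174, 0.001], [-0.174, 0.985, 0.001], [-0.001, 0.0, -1.0]]
wrist_force: [-0.5, 0.6, -1.7]
gripper_width: 39.8
gripper_force: 41.0
8.325 [626.583 233.542 100.072] w 39.819367319863595 y-az 100.00112296492438 F [-0.537  0.595 -1.74 ]
```

Scaled: 3 mm is 0.048, 2 mm is 0.032.

```bash
echo '{"offsets":[[30, 0, 0, 0.048, 0, 0, 0], [30, 0, 0, 0, 0, 0, 0], [30, 0, 0, 0.032, 0, 0, 0], [30, 0, 0, 0, 0, 0, 0]]}' | python3 steer.py
```

```text
time_s: 8.82
position: [626.2, 233.4, 94.3]
ee_rot: [[-0.985, -0.174, 0.0], [-0.174, 0.985, 0.0], [-0.0, 0.0, -1.0]]
wrist_force: [0.0, 0.7, -1.9]
gripper_width: 39.4
gripper_force: 41.0
```

```bash
echo '{"offsets":[[30, 0, 0, 0.016, 0, 0, 0], [30, 0, 0, 0, 0, 0, 0], [30, 0, 0, 0.016, 0, 0, 0], [30, 0, 0, 0, 0, 0, 0]]}' | python3 steer.py
```

```text
time_s: 9.32
position: [626.5, 233.4, 94.2]
ee_rot: [[-0.985, -0.174, 0.001], [-0.174, 0.985, 0.0], [-0.001, -0.0, -1.0]]
wrist_force: [-3.3, -2.1, 10.6]
gripper_width: 39.7
gripper_force: 42.4
```

Scaled: -60 mm is -0.96, -40 mm is -0.64.

```bash
echo '{"offsets":[[70, 0, 0, 0, 0, 0, 0], [70, 0, 0, 0, 0, 0, 0], [70, 0, 0, -0.64, 0, 0, 0], [70, 0, 0, -0.96, 0, 0, 0], [70, 0, 0, -0.96, 0, 0, 0]]}' | python3 steer.py;echo '{"offsets":[[40, 0, 0, -0.64, 0, 0, 0.2222], [10, 0.256, -0.768, 0, 0, 0, 0], [0, 0.256, -0.768, 0, 0, 0, 0], [0, 0.256, -0.768, 0, 0, 0, 0], [0, 0.256, -0.768, 0, 0, 0, 0]]}' | python3 steer.py;echo '{"offsets":[[0, 0.256, -0.72, 0, 0, 0, 0], [0, 0, 0, 0, 0, 0, 0], [0, 0, 0, 0, 0, 0, 0]]}' | python3 steer.py
python3 - <<'E'
from h import *
import pickle
st()
im=imaging.capture("wrist");p=imaging.camera_params("wrist")
pickle.dump((im,p),open("w2.pkl","wb"))
cv2.imwrite("pics/w2.png",im[:,:,::-1])
print(-p["R"].T@p["t"],proj("wrist",(580,-5,177),p))
E
```

```text
time_s: 9.95
position: [626.0, 233.3, 253.4]
ee_rot: [[-0.985, -0.174, -0.001], [-0.174, 0.985, -0.0], [0.001, 0.0, -1.0]]
wrist_force: [0.8, -0.5, -0.8]
gripper_width: 70.1
gripper_force: 0.0
time_s: 10.58
position: [561.6, 39.8, 292.1]
ee_rot: [[-1.0, -0.0, 0.0], [-0.0, 1.0, -0.0], [-0.0, -0.0, -1.0]]
wrist_force: [0.6, -0.5, 0.1]
gripper_width: 0.3
gripper_force: 0.0
time_s: 10.95
position: [546.5, -2.8, 292.3]
ee_rot: [[-1.0, -0.001, 0.001], [-0.001, 1.0, 0.001], [-0.001, 0.001, -1.0]]
wrist_force: [-0.2, 0.3, 0.0]
gripper_width: -0.0
gripper_force: 0.0
10.95 [546.536  -2.834 292.325] w -0.022470257342472422 y-az 90.02979706143653 F [-0.159  0.277  0.024]
[461.435  -2.169 421.246] [319.377 288.292]
```

View pics/w2.png

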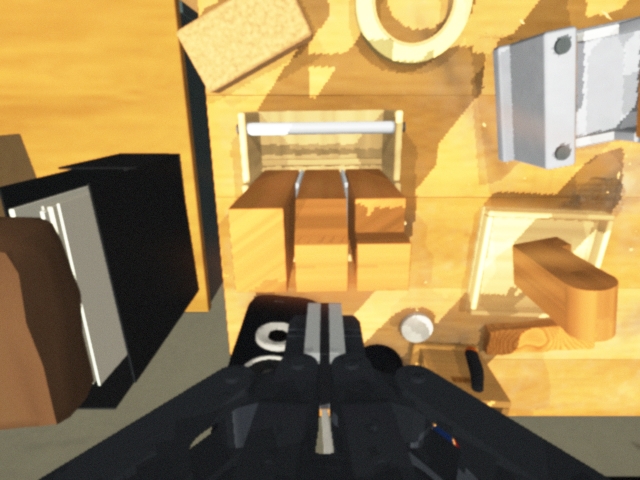

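The part stands in the tray at (560,280). The sloped blank is in the middle: its rear top edge is at v≈290, u 294–349.

Run:
```python
from h import *
import pickle
im,p=pickle.load(open("w2.pkl","rb"))
for u,v,z in [(294,290,177),(349,290,177),(230,290,177),(410,289,177),(295,242,177),(348,242,177),(246,127,79),(397,127,79)]: print(ray("wrist",u,v,z,p))
print(rel([599,-5,176]))
```

```text
[581.318 -22.576 177.   ]
[581.291  15.514 177.   ]
[581.35  -66.878 177.   ]
[580.495  57.722 177.   ]
[546.137 -21.068 177.   ]
[546.105  14.067 177.   ]
[477.626 -67.547  79.   ]
[477.456  59.685  79.   ]
[-52.21   -3.235 116.371]
```

Scaled: 58 mm is 0.928, -54 mm is -0.864.

```bash
echo '{"offsets":[[0, -0.864, -0.016, 0, 0, 0, 0], [0, 0, 0, 0.928, 0, 0, 0], [0, 0, 0, 0.928, 0, 0, 0], [0, 0, 0, 0, 0, 0, 0], [0, 0, 0, 0, 0, 0, 0]]}' | python3 steer.py 40; python3 -c "
from h import *
st()"
```

```text
time_s: 11.62
position: [601.8, -3.0, 178.1]
ee_rot: [[-1.0, -0.002, 0.003], [-0.002, 1.0, 0.001], [-0.003, 0.001, -1.0]]
wrist_force: [0.2, -0.2, 1.1]
gripper_width: -0.1
gripper_force: 0.0
11.625 [601.767  -3.038 178.134] w -0.08304376067117512 y-az 90.10061076477335 F [ 0.211 -0.163  1.072]
```

Scaled: 8 mm is 0.128, 5 mm is 0.08.

```bash
echo '{"offsets":[[0, 0.08, -0.016, 0.032, 0, 0, 0], [0, 0.128, 0, 0, 0, 0, 0], [0, 0.128, 0, 0, 0, 0, 0], [0, 0.128, 0, 0, 0, 0, 0], [0, 0.128, 0, 0, 0, 0, 0]]}' | python3 steer.py; python3 -c "
from h import *
st()"; echo '{"offsets":[[0, 0.128, 0, 0, 0, 0, 0], [0, 0.128, 0, 0, 0, 0, 0], [0, 0.128, 0, 0, 0, 0, 0], [0, 0.112, 0, 0, 0, 0, 0]]}' | python3 steer.py; python3 -c "
from h import *
st()"
```

```text
time_s: 12.25
position: [562.5, -5.7, 174.4]
ee_rot: [[-1.0, -0.0, -0.0], [-0.0, 1.0, -0.0], [0.0, -0.0, -1.0]]
wrist_force: [0.3, 0.2, 0.3]
gripper_width: -0.2
gripper_force: 0.2
12.25 [562.534  -5.678 174.432] w -0.1953153477730533 y-az 90.00754120118286 F [0.309 0.249 0.336]
time_s: 12.75
position: [531.6, -5.6, 174.2]
ee_rot: [[-1.0, -0.0, -0.0], [-0.0, 1.0, -0.0], [0.0, -0.0, -1.0]]
wrist_force: [-0.4, -0.2, -0.3]
gripper_width: 0.2
gripper_force: 0.0
12.75 [531.556  -5.646 174.209] w 0.23582746213943703 y-az 90.01066426232312 F [-0.402 -0.171 -0.253]
```

Scaled: 8 mm is 0.128, 4 mm is 0.064.

```bash
echo '{"offsets":[[0, 0.128, 0, 0, 0, 0, 0], [0, 0.128, 0, 0, 0, 0, 0], [0, 0.064, 0, 0, 0, 0, 0], [0, 0, 0, 0, 0, 0, 0]]}' | python3 steer.py
python3 - <<'E'
from h import *
st()
im=imaging.capture("wrist");p=imaging.camera_params("wrist")
import pickle;pickle.dump((im,p),open("w3.pkl","wb"))
t=imaging.capture("top")[110:260,330:490]
cv2.imwrite("pics/w3.png",np.hstack([im[60:360,150:450],cv2.resize(t,(320,300),interpolation=cv2.INTER_CUBIC)])[:,:,::-1])
E
```

```text
time_s: 13.25
position: [512.1, -5.6, 174.4]
ee_rot: [[-1.0, -0.0, 0.0], [-0.0, 1.0, 0.0], [-0.0, 0.0, -1.0]]
wrist_force: [-0.4, 0.4, 0.7]
gripper_width: -0.2
gripper_force: 0.0
13.25 [512.109  -5.616 174.369] w -0.16769183430125417 y-az 90.01667839174587 F [-0.414  0.449  0.735]
```

View pics/w3.png

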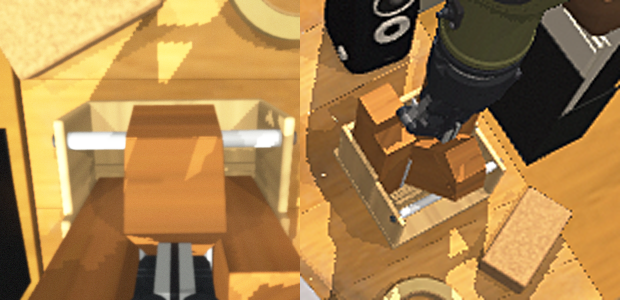

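The blank leans on the bar. Its rear top edge is at crop v≈235 (u 126–228) and its cut's lower edge at v≈105 (u 128–220). I'll check the lean angle.

Run:
```python
from h import *
import pickle
im,p=pickle.load(open("w3.pkl","rb"))
r=lambda u,v,z:ray("wrist",150+u,60+v,z,p)
print(r(126,235,185),r(226,235,185)," exp x 491.5");print(r(128,105,134),r(222,105,134)," exp 451.6")
print(r(68,140,79),r(283,138,79))
```

```text
[486.957 -21.69  185.   ] [486.972  11.997 185.   ]  exp x 491.5
[450.682 -25.302 134.   ] [450.701  15.113 134.   ]  exp 451.6
[478.657 -67.765  79.   ] [477.519  58.273  79.   ]
```

Scaled: -55 mm is -0.88, -50 mm is -0.8, -9.5 degrees / 45 = -0.2111.

```bash
echo '{"offsets":[[0, 0, 0, -0.8, 0, 0, 0], [0, 0, 0, -0.88, 0, 0, 0], [20, 0, 0, 0, 0, -0.2222, 0], [40, 0, 0, 0, 0, -0.2222, 0], [66, 0, 0, 0, 0, -0.2111, 0]]}' | python3 steer.py;echo '{"offsets":[[66, 0, 0, 0, 0, 0, 0]]}' | python3 steer.py
python3 - <<'E'
from h import *
st();print(rel([439.6,-5,220]),rel([488.8,-5,133]),ctrl.sense()["ee_rot"],ctrl.sense()["joints"])
E
```

```text
time_s: 13.98
position: [513.0, -19.7, 279.0]
ee_rot: [[-0.928, 0.02, 0.371], [0.004, 0.999, -0.045], [-0.371, -0.041, -0.928]]
wrist_force: [0.0, -0.6, -0.2]
gripper_width: 54.5
gripper_force: 0.0
time_s: 14.1
position: [515.3, -19.3, 279.2]
ee_rot: [[-0.929, 0.019, 0.371], [0.003, 0.999, -0.044], [-0.371, -0.04, -0.928]]
wrist_force: [1.1, -0.4, -0.0]
gripper_width: 65.8
gripper_force: 0.0
14.1 [515.344 -19.343 279.22 ] w 65.75079509572294 y-az 88.90946603872534 F [ 1.114 -0.419 -0.004]
[92.351 15.265 26.231] [ 78.951  19.693 125.178] [[-0.929  0.019  0.371]
 [ 0.003  0.999 -0.044]
 [-0.371 -0.04  -0.928]] [  4.499  22.521 -14.666 125.58   45.408  15.625  39.073]
```

```bash
cat >> h.py <<'E'
from scipy.spatial.transform import Rotation as Ro
def go(target,tilt=0,az=90):
    "tilt>0: fingers point ahead(away from robot) ; az = azimuth of tool y"
    s=ctrl.sense(); R=np.array(s["ee_rot"])
    B=Ro.from_euler("z",az-90,degrees=True).as_matrix()@np.diag([-1,1,-1.])@Ro.from_euler("y",-tilt,degrees=True).as_matrix()
    print("d tool now",R.T@(np.array(target)-s["position"]),"rotvec",np.degrees(Ro.from_matrix(R.T@B).as_rotvec()),"d in final axes",B.T@(np.array(target)-s["position"]),"joints",s["joints"])
E
python3 - <<'E'
from h import *
go([453,-5,221],22)
E
```

```text
d tool now [79.537 15.48  30.27 ] rotvec [-2.541 -0.219 -0.154] d in final axes [79.614 14.343 30.627] joints [  4.499  22.521 -14.666 125.58   45.408  15.625  39.073]
```

Scaled: 30 mm is 0.48, 20 mm is 0.32, -2.5 degrees / 45 = -0.0556.

```bash
echo '{"offsets":[[66, 0.32, 0.064, 0.128, -0.0556, 0, 0], [66, 0.48, 0.08, 0.176, 0, 0, 0], [66, 0.48, 0.096, 0.192, 0, 0, 0], [66, 0, 0, 0, 0, 0, 0]]}' | python3 steer.py
python3 - <<'E'
from h import *
st();go([453,-5,221],22)
E
```

```text
time_s: 14.6
position: [480.5, -16.7, 243.9]
ee_rot: [[-0.932, 0.01, 0.363], [0.003, 1.0, -0.02], [-0.363, -0.017, -0.932]]
wrist_force: [0.7, 0.4, 0.9]
gripper_width: 65.4
gripper_force: 0.0
14.6 [480.492 -16.657 243.865] w 65.41911448993729 y-az 89.45371260831696 F [0.684 0.388 0.897]
d tool now [33.944 11.79  11.107] rotvec [-1.126 -0.734 -0.141] d in final axes [34.056 11.657 10.902] joints [  2.217  24.345 -11.225 133.181  78.003   8.504   6.138]
```

Scaled: 10.6 degrees / 45 = 0.2356.

```bash
echo '{"offsets":[[66, 0, 0, 0, 0, 0.2356, 0], [66, 0, 0, 0, 0, 0.2356, 0], [66, 0, 0, 0, 0, 0, 0], [66, 0, 0, 0, 0, 0, 0]]}' | python3 steer.py 80
python3 - <<'E'
from h import *
st();go([484,-4.5,235],0)
E
```

```text
time_s: 15.1
position: [495.5, -39.5, 244.6]
ee_rot: [[-0.967, 0.043, 0.25], [0.02, 0.996, -0.092], [-0.253, -0.084, -0.964]]
wrist_force: [0.1, -0.4, 0.2]
gripper_width: 66.0
gripper_force: 0.0
15.1 [495.488 -39.541 244.574] w 66.00800236589478 y-az 87.53534291196239 F [ 0.148 -0.4    0.236]
d tool now [14.243 35.198  3.123] rotvec [-5.115 14.591 -1.83 ] d in final axes [11.488 35.041  9.574] joints [  9.935  26.784 -21.815 124.406  47.128  23.538  37.033]
```

Scaled: 12 mm is 0.192, 5 degrees / 45 = 0.1111.

```bash
echo '{"offsets":[[66, 0, 0.192, 0, -0.0378, 0.1111, -0.0133], [66, 0, 0.192, 0, -0.0378, 0.1111, -0.0133], [66, 0, 0.192, 0, -0.0378, 0.1111, -0.0133], [66, 0, 0, 0, 0, 0, 0]]}' | python3 steer.py
python3 - <<'E'
from h import *
st();go([484,-4.5,235],0)
E
```

```text
time_s: 15.6
position: [497.3, -3.3, 242.0]
ee_rot: [[-1.0, 0.001, -0.006], [0.001, 1.0, -0.001], [0.006, -0.001, -1.0]]
wrist_force: [-0.8, -0.3, 0.2]
gripper_width: 65.8
gripper_force: 0.0
15.6 [497.347  -3.294 241.976] w 65.76103453101234 y-az 89.95958155046812 F [-0.845 -0.254  0.249]
d tool now [13.301 -1.209  7.062] rotvec [-0.055 -0.367 -0.041] d in final axes [13.347 -1.206  6.976] joints [ 17.79   33.74  -36.129 110.459  27.529  45.021  56.137]
```

The manual's scale: shifts go in shares of 62.5 mm and turns go in shares of 45 degrees. Converting my numbers, 40 mm is 0.64, 25 mm is 0.4.

```bash
echo '{"offsets":[[66, 0.208, -0.016, 0, 0, 0, 0], [66, 0, 0, 0.64, 0, 0, 0], [66, 0, 0, 0.64, 0, 0, 0], [66, 0, 0, 0.4, 0, 0, 0], [66, 0, 0, 0, 0, 0, 0]]}' | python3 steer.py
python3 - <<'E'
from h import *
st();go([484,-4.5,137],0)
im=imaging.capture("wrist")
cv2.imwrite("pics/w4.png",im[:,:,::-1])
E
```

```text
time_s: 16.23
position: [479.7, -4.9, 136.9]
ee_rot: [[-1.0, -0.001, -0.012], [-0.001, 1.0, -0.002], [0.012, -0.002, -1.0]]
wrist_force: [0.1, 0.6, 1.0]
gripper_width: 66.2
gripper_force: 0.0
16.225 [479.662  -4.885 136.906] w 66.20275239642707 y-az 90.05519833680225 F [0.076 0.637 0.973]
d tool now [-4.337  0.38  -0.149] rotvec [-0.13  -0.715  0.054] d in final axes [-4.338  0.385 -0.094] joints [ 11.715  41.68  -26.996 118.848  38.488  29.037  45.903]
```

View pics/w4.png

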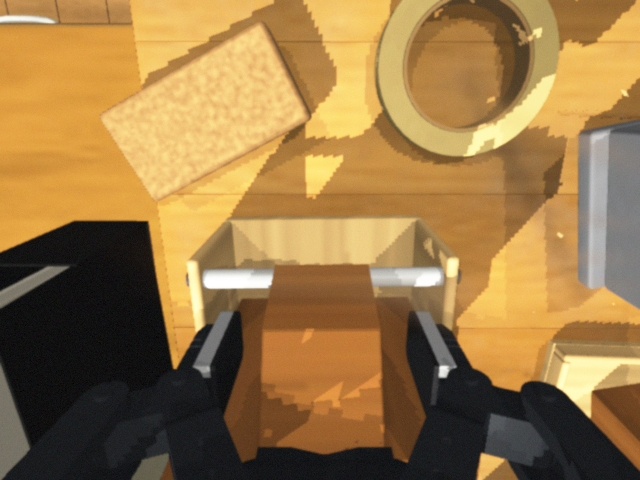

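The open fingers (u≈215 and 430) straddle the leaning blank (u 263–383) evenly, so I'll grip.

Scaled: -3 mm is -0.048.

```bash
echo '{"offsets":[[66, -0.048, 0, 0, 0, 0, 0], [20, 0, 0, 0, 0, 0, 0], [20, 0, 0, 0, 0, 0, 0], [20, 0, 0, 0, 0, 0, 0], [20, 0, 0, 0, 0, 0, 0]]}' | python3 steer.py 80; python3 -c "
from h import *
st()"; echo '{"offsets":[[20, 0.048, 0, -0.096, 0, 0, 0], [20, 0.064, 0, -0.16, 0, 0, 0], [20, 0.064, 0, -0.24, 0, 0, 0], [20, 0.048, 0, -0.32, 0, 0, 0], [20, 0, 0, -0.48, 0, 0, 0]]}' | python3 steer.py; echo '{"offsets":[[20, 0, 0, -0.64, 0, 0, 0], [20, 0, 0, -0.64, 0, 0, 0], [20, 0, 0, -0.64, 0, 0, 0], [20, 0, 0, 0, 0, 0, 0]]}' | python3 steer.py;python3 -c "
from h import *
st()"
```

```text
time_s: 16.9
position: [486.2, -4.1, 138.5]
ee_rot: [[-1.0, 0.0, -0.007], [0.0, 1.0, -0.0], [0.007, -0.0, -1.0]]
wrist_force: [-0.7, -0.3, 6.5]
gripper_width: 35.4
gripper_force: 79.0
16.9 [486.212  -4.14  138.473] w 35.36284337834121 y-az 89.97677209421299 F [-0.656 -0.322  6.452]
time_s: 17.52
position: [470.9, -4.5, 219.7]
ee_rot: [[-1.0, 0.0, -0.011], [0.0, 1.0, -0.001], [0.011, -0.001, -1.0]]
wrist_force: [1.4, 0.0, -3.2]
gripper_width: 35.0
gripper_force: 79.8
time_s: 18.02
position: [474.4, -3.5, 341.9]
ee_rot: [[-1.0, 0.001, -0.002], [0.001, 1.0, -0.0], [0.002, -0.0, -1.0]]
wrist_force: [-0.4, -0.7, -2.8]
gripper_width: 35.6
gripper_force: 80.0
18.025 [474.387  -3.534 341.897] w 35.56193282165394 y-az 89.9699987091641 F [-0.429 -0.717 -2.838]
```

```bash
python3 - <<'E'
from h import *
go([451.8,227.9,290],-29.5,100)
E
echo '{"offsets":[[20, 0, 0, 0, 0, 0, -0.2222], [20, 0, 0, 0, 0, 0.2222, 0], [20, 0, 0, 0, 0, 0.2222, 0], [20, 0, 0, 0, 0, 0.2111, 0], [20, 0, 0, 0, 0, 0, 0]]}' | python3 steer.py
python3 - <<'E'
from h import *
st();go([451.8,227.9,290],-29.5,100)
E
```

```text
d tool now [ 22.607 231.424  51.934] rotvec [ 2.59  29.312 -9.804] d in final axes [-41.173 231.841  36.333] joints [ 23.099  24.941 -42.014 105.74   19.652  56.903  62.76 ]
time_s: 18.65
position: [473.7, -3.9, 335.5]
ee_rot: [[-0.851, -0.174, -0.496], [-0.151, 0.985, -0.085], [0.503, 0.003, -0.864]]
wrist_force: [-0.3, 0.7, -3.0]
gripper_width: 35.2
gripper_force: 80.3
18.65 [473.736  -3.866 335.491] w 35.218685163942126 y-az 99.99771189713015 F [-0.284  0.736 -2.966]
d tool now [-39.304 231.933  30.464] rotvec [ 0.133 -0.715  0.074] d in final axes [-38.627 232.054  30.414] joints [ 14.35   41.285 -39.698  84.061  17.59   93.262  71.763]
```

Scaled: 58 mm is 0.928, -10 mm is -0.16.

```bash
echo '{"offsets":[[20, -0.16, 0.928, 0.12, 0, 0, 0], [20, -0.16, 0.928, 0.12, 0, 0, 0], [20, -0.16, 0.928, 0.12, 0, 0, 0], [20, -0.144, 0.928, 0.12, 0, 0, 0], [20, 0, 0, 0, 0, 0, 0]]}' | python3 steer.py;echo '{"offsets":[[20, 0, 0, 0, 0, 0, 0], [20, 0, 0, 0, 0, 0, 0]]}' | python3 steer.py
python3 - <<'E'
from h import *
st();go([451.8,227.9,250],-29.5,100)
a=imaging.capture("scene");b=imaging.capture("top");cv2.imwrite("pics/s5.png",a[:,:,::-1]);cv2.imwrite("pics/t5.png",b[:,:,::-1])
X=np.array([.9848,.1736,0]);Z=np.array([0,0,1.]);c=np.array([448.4,227.3,164-0.])
for n in("scene","top"):
  for s in(-30,30):
    print(n,s,proj(n,c+X*s),proj(n,c+X*s+110*Z))
print(proj("scene",[450,228,200]),proj("top",[450,228,200]))
def crop(i,q): x,y=map(int,q); return cv2.resize(i[y-75:y+75,x-100:x+100],(400,300),interpolation=cv2.INTER_CUBIC)
cv2.imwrite("pics/c5.png",np.hstack([crop(a,proj("scene",[450,228,200])),crop(b,proj("top",[450,228,200]))])[:,:,::-1])
E
```

```text
time_s: 19.27
position: [448.3, 232.3, 293.9]
ee_rot: [[-0.852, -0.182, -0.492], [-0.161, 0.983, -0.086], [0.499, 0.006, -0.867]]
wrist_force: [-1.0, -0.9, -2.9]
gripper_width: 35.1
gripper_force: 81.1
time_s: 19.52
position: [452.2, 225.7, 293.8]
ee_rot: [[-0.854, -0.171, -0.491], [-0.148, 0.985, -0.085], [0.498, -0.0, -0.867]]
wrist_force: [-0.9, -0.5, -2.1]
gripper_width: 34.8
gripper_force: 81.1
19.525 [452.18  225.676 293.801] w 34.835783659853504 y-az 99.82803356364974 F [-0.928 -0.536 -2.066]
d tool now [-21.836   2.275  37.969] rotvec [ 0.064 -0.396 -0.161] d in final axes [-21.58    2.256  38.116] joints [ -6.469  46.222 -40.625  81.838  11.9    86.765  52.548]
scene -30 [332.374 223.289] [333.428 184.912]
scene 30 [306.312 216.577] [305.41  178.227]
top -30 [324.878 267.473] [325.366 252.46 ]
top 30 [305.529 243.784] [303.339 225.763]
[318.459 207.897] [314.122 250.025]
```

View pics/c5.png

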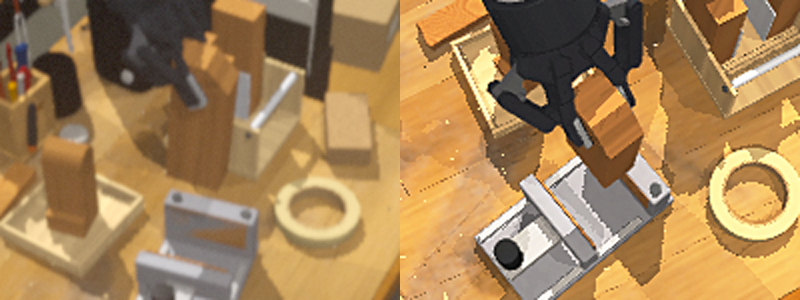

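In the scene view (left half) the blank hangs over the vise. Its edges run from (235,75) to (225,185), so its bottom looks slightly too far toward +x. I'll measure the tilt with edge lines.

Run:
```python
from h import *
X=np.array([.9848,.1736,0]);Z=np.array([0,0,1.])
lsd=cv2.createLineSegmentDetector()
for n,f,q in (("scene","pics/s5.png",(318,208)),("top","pics/t5.png",(314,250))):
    im=cv2.imread(f);p=imaging.camera_params(n);x0,y0=q[0]-45,q[1]-55
    g=cv2.cvtColor(im,cv2.COLOR_BGR2GRAY)[y0:y0+110,x0:x0+90]
    L=lsd.detect(g)[0][:,0]+np.array([x0,y0]*2)
    for a in L:
        if np.hypot(a[2]-a[0],a[3]-a[1])<18: continue
        # intersect plane containing vise x and z at y'=144 (+-18): point rays
        def hit(u,v,yp):
            c=-p["R"].T@p["t"];d=p["R"].T@np.linalg.solve(p["intrinsics"],[u,v,1]);N=np.array([-.1736,.9848,0])
            h=c+d*(yp-c@N)/(d@N);return np.array([h@X,h[2]])
        for yp in (162.,):
            A,B=hit(a[0],a[1],yp),hit(a[2],a[3],yp); A,B=(A,B) if A[1]>B[1] else (B,A)
            print(n,a.round(0),"x'z",A,B,"lean top+x deg",np.degrees(np.arctan2(*(A-B))))
```

```text
scene [346. 196. 362. 175.] x'z [390.509 329.249] [420.242 267.718] lean top+x deg -25.79074870615675
scene [272. 252. 289. 230.] x'z [547.116 123.063] [595.144  30.197] lean top+x deg -27.34720908601867
scene [303. 173. 285. 179.] x'z [510.271 300.255] [550.115 273.432] lean top+x deg -56.05178762035514
scene [300. 233. 343. 244.] x'z [421.445 124.566] [521.363 123.93 ] lean top+x deg -89.6356082381431
scene [350. 162. 348. 182.] x'z [415.508 354.064] [417.13 303.97] lean top+x deg -1.8543277204401856
scene [336. 175. 332. 211.] x'z [440.951 316.374] [447.087 216.75 ] lean top+x deg -3.524666999342514
scene [336. 235. 301. 219.] x'z [517.315 169.911] [437.982 148.583] lean top+x deg 74.95198099207956
scene [288. 209. 274. 184.] x'z [575.352 251.828] [546.41  188.462] lean top+x deg 24.54848764516829
scene [342. 187. 343. 169.] x'z [428.32  335.188] [427.86  287.845] lean top+x deg 0.5568628425231944
scene [293. 241. 277. 258.] x'z [538.105  92.279] [583.049  13.442] lean top+x deg -29.6872055673764
scene [347. 220. 361. 198.] x'z [388.024 271.348] [414.816 203.2  ] lean top+x deg -2
[... 634 characters left out ...]
1. 228. 314. 246.] x'z [493.182 332.28 ] [461.039 322.413] lean top+x deg 72.93495469854685
top [320. 292. 305. 273.] x'z [503.246 -21.397] [446.83  -21.996] lean top+x deg 89.39166951665254
top [300. 287. 279. 261.] x'z [ 551.315 -396.307] [ 664.04  -419.319] lean top+x deg -78.46216515519222
top [350. 269. 334. 252.] x'z [381.714 430.975] [414.267 418.293] lean top+x deg -68.71510994066792
top [319. 254. 334. 242.] x'z [417.009 459.59 ] [446.982 313.871] lean top+x deg -11.623075062800128
top [338. 282. 323. 264.] x'z [397.845 280.989] [438.278 276.326] lean top+x deg -83.42155266594642
top [313. 293. 297. 275.] x'z [ 475.259 -169.232] [ 549.87  -210.509] lean top+x deg -61.047909861142756
```

The blank leans about 4° and sits about 10 mm toward −x of the TCP, which fits an original lean of about 33°. I'll correct both and lower.

```bash
python3 - <<'E'
from h import *
go([458.2,229,230],-33,100)
E
echo '{"offsets":[[20, 0, 0, 0, 0, 0.0778, 0], [20, 0, 0, 0, 0, 0, 0]]}' | python3 steer.py
python3 - <<'E'
from h import *
st();go([458.2,229,160],-33,100)
E
```

```text
d tool now [-37.358   1.813  52.068] rotvec [ 0.099  3.082 -0.138] d in final axes [-40.108   1.808  49.981] joints [ -6.485  46.254 -40.647  81.795  11.88   86.781  52.543]
time_s: 19.88
position: [452.5, 226.7, 292.8]
ee_rot: [[-0.822, -0.171, -0.543], [-0.143, 0.985, -0.094], [0.551, 0.001, -0.834]]
wrist_force: [0.1, -0.1, -2.2]
gripper_width: 35.4
gripper_force: 81.1
19.875 [452.474 226.694 292.818] w 35.411257680239444 y-az 99.84058189438302 F [ 0.118 -0.135 -2.243]
d tool now [-78.269   1.226 107.477] rotvec [ 0.112 -0.462 -0.117] d in final axes [-77.403   1.276 108.102] joints [ -6.864  48.279 -40.413  79.175  10.812  90.448  52.945]
```

Scaled: 27 mm is 0.432, -20 mm is -0.32.

```bash
echo '{"offsets":[[20, -0.32, 0.016, 0.432, 0, 0, 0], [20, -0.32, 0, 0.432, 0, 0, 0], [20, -0.32, 0, 0.432, 0, 0, 0], [20, -0.288, 0, 0.432, 0, 0, 0], [20, 0, 0, 0, 0, 0, 0]]}' | python3 steer.py
python3 - <<'E'
from h import *
st();go([458.2,229,145],-33,100)
a=imaging.capture("scene");b=imaging.capture("top");cv2.imwrite("pics/s6.png",a[:,:,::-1]);cv2.imwrite("pics/t6.png",b[:,:,::-1])
def crop(i,q): x,y=map(int,q); return cv2.resize(i[y-60:y+60,x-80:x+80],(400,300),interpolation=cv2.INTER_CUBIC)
cv2.imwrite("pics/c6.png",np.hstack([crop(a,proj("scene",[450,228,100])),crop(b,proj("top",[450,228,100]))])[:,:,::-1])
E
```

```text
time_s: 20.5
position: [456.0, 228.2, 159.0]
ee_rot: [[-0.82, -0.173, -0.546], [-0.143, 0.985, -0.096], [0.554, -0.001, -0.832]]
wrist_force: [-0.8, 0.1, -1.6]
gripper_width: 35.2
gripper_force: 81.1
20.5 [456.028 228.246 159.01 ] w 35.24804445547523 y-az 99.95042253487559 F [-0.766  0.075 -1.573]
d tool now [-9.655  0.377 10.402] rotvec [-0.004 -0.666 -0.062] d in final axes [-9.534  0.366 10.514] joints [ -7.821  57.661 -37.989  84.054  15.859  77.795  52.623]
```

View pics/c6.png

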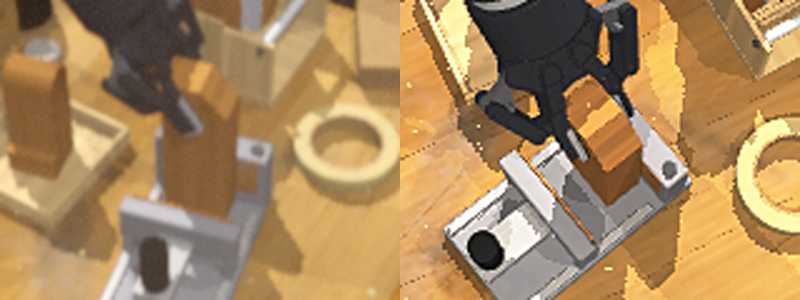

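The blank hangs upright between the jaws, roughly centred along them (right edge at crop u 237, jaw end at 270). I'll lower it to contact.

```bash
echo '{"offsets":[[20, -0.08, 0, 0.088, 0, 0, 0], [20, -0.072, 0, 0.08, 0, 0, 0], [20, 0, 0, 0, 0, 0, 0]]}' | python3 steer.py; echo '{"offsets":[[20, -0.0176, 0, 0.0272, 0, 0, 0], [20, 0, 0, 0, 0, 0, 0], [20, 0, 0, 0, 0, 0, 0]]}' | python3 steer.py
```

```text
time_s: 20.98
position: [459.0, 229.8, 146.2]
ee_rot: [[-0.821, -0.173, -0.544], [-0.145, 0.985, -0.095], [0.552, 0.001, -0.834]]
wrist_force: [0.2, -0.2, -2.5]
gripper_width: 34.8
gripper_force: 81.1
time_s: 21.35
position: [459.2, 230.2, 145.5]
ee_rot: [[-0.822, -0.173, -0.543], [-0.145, 0.985, -0.094], [0.551, 0.001, -0.834]]
wrist_force: [1.4, -0.9, 5.9]
gripper_width: 35.2
gripper_force: 81.9
```

Scaled: 1.7 mm is 0.0272, -1.1 mm is -0.0176.

```bash
echo '{"offsets":[[20, -0.0176, 0, 0.0272, 0, 0, 0], [20, 0, 0, 0, 0, 0, 0], [20, 0, 0, 0, 0, 0, 0]]}' | python3 steer.py
```

```text
time_s: 21.72
position: [459.3, 230.3, 145.4]
ee_rot: [[-0.822, -0.173, -0.543], [-0.145, 0.985, -0.094], [0.551, 0.001, -0.834]]
wrist_force: [3.7, -2.1, 16.6]
gripper_width: 35.2
gripper_force: 83.4
```

Scaled: -1.2 mm is -0.0192, 0.8 mm is 0.0128.

```bash
echo '{"offsets":[[20, 0.0128, 0, -0.0192, 0, 0, 0], [50, 0, 0, 0, 0, 0, 0], [60, 0, 0, 0, 0, 0, 0], [60, 0, 0, 0, 0, 0, 0]]}' | python3 steer.py; echo '{"offsets":[[60, 0, 0, -0.24, 0, 0, 0], [60, 0, 0, -0.64, 0, 0, 0], [60, 0, 0, -0.8, 0, 0, 0], [60, 0, 0, -0.8, 0, 0, 0], [60, 0, 0, 0, 0, 0, 0]]}' | python3 steer.py
python3 - <<'E'
from h import *
st();go([427,349,190],0,100)
E
```

```text
time_s: 22.22
position: [458.8, 230.1, 143.6]
ee_rot: [[-0.821, -0.173, -0.544], [-0.145, 0.985, -0.095], [0.552, 0.001, -0.834]]
wrist_force: [0.3, 0.7, -0.2]
gripper_width: 59.8
gripper_force: 0.0
time_s: 22.85
position: [545.4, 246.2, 275.6]
ee_rot: [[-0.825, -0.171, -0.538], [-0.145, 0.985, -0.09], [0.546, 0.004, -0.838]]
wrist_force: [0.3, 1.0, -0.5]
gripper_width: 60.3
gripper_force: 0.0
22.85 [545.446 246.217 275.553] w 60.27952909786784 y-az 99.83935521565576 F [ 0.304  0.985 -0.482]
d tool now [ 36.099 121.158 126.217] rotvec [  0.276 -33.081  -0.088] d in final axes [ 98.799 121.79   85.553] joints [-10.401  56.602 -37.621  59.465  13.945 100.888  57.17 ]
```

Scaled: 30 mm is 0.48, 20 mm is 0.32, -8.3 degrees / 45 = -0.1844.

```bash
echo '{"offsets":[[60, 0, 0.16, 0, 0, -0.1844, 0], [60, 0, 0.32, 0, 0, -0.1844, 0], [60, 0, 0.48, 0, 0, -0.1844, 0], [60, 0, 0.48, 0, 0, -0.1822, 0], [60, 0, 0.48, 0, 0, 0, 0]]}' | python3 steer.py
python3 - <<'E'
from h import *
st();go([427,349,190],0,100)
E
```

```text
time_s: 23.48
position: [518.1, 362.7, 272.8]
ee_rot: [[-0.984, -0.178, -0.008], [-0.178, 0.984, -0.003], [0.009, -0.001, -1.0]]
wrist_force: [1.0, 0.4, 0.7]
gripper_width: 59.9
gripper_force: 0.0
23.475 [518.056 362.743 272.814] w 59.941581372763764 y-az 100.26398937992153 F [0.979 0.391 0.659]
d tool now [91.312  2.805 83.621] rotvec [-0.073 -0.506  0.264] d in final axes [92.059  2.278 82.814] joints [-20.279  41.829 -35.899  85.156  25.991  61.988  38.56 ]
```

Scaled: 46 mm is 0.736, 40 mm is 0.64.

```bash
echo '{"offsets":[[50, 0.736, 0.016, 0, 0, 0, 0], [50, 0.736, 0.016, 0.32, 0, 0, 0], [50, 0, 0, 0.64, 0, 0, 0], [50, 0, 0, 0.32, 0, 0, 0], [50, 0, 0, 0, 0, 0, 0]]}' | python3 steer.py 40
python3 - <<'E'
from h import *
st();go([427.2,349.6,95],0,100)
im=imaging.capture("wrist")
cv2.imwrite("pics/w7.png",im[:,:,::-1])
E
```

```text
time_s: 24.1
position: [429.2, 347.2, 191.8]
ee_rot: [[-0.985, -0.174, -0.011], [-0.174, 0.985, -0.004], [0.011, -0.002, -1.0]]
wrist_force: [0.4, 0.5, 0.4]
gripper_width: 49.8
gripper_force: 0.0
24.1 [429.18  347.24  191.815] w 49.818770105649456 y-az 100.02305667124803 F [0.433 0.456 0.405]
d tool now [ 0.448  2.853 96.821] rotvec [-0.109 -0.646  0.022] d in final axes [ 1.54   2.668 96.815] joints [-24.166  41.346 -33.086 104.304  30.639  44.179  26.561]
```

View pics/w7.png

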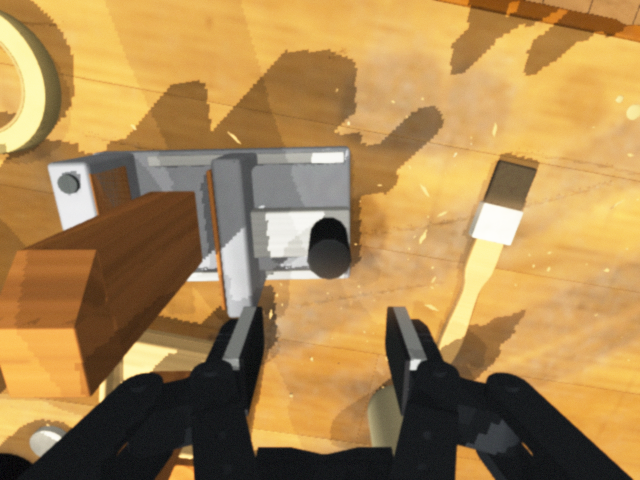

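The blank stands upright between the open jaws, and the knob top is at (329,258). I've now viewed 12 pictures, two over the limit, so I'll use numbers only from here. Next I'll grip the knob and close the jaw.

Scaled: 50 mm is 0.8, 46 mm is 0.736.

```bash
echo '{"offsets":[[50, 0.016, 0.032, 0.8, 0, 0, 0], [50, 0, 0, 0.736, 0, 0, 0], [15, 0, 0, 0, 0, 0, 0], [15, 0, 0, 0, 0, 0, 0], [15, 0, 0, 0, 0, 0, 0]]}' | python3 steer.py 40; echo '{"offsets":[[15, 0, 0, 0, 0, 0, 0], [15, 0, 0, 0, 0, 0, 0], [15, 0, -0.08, 0, 0, 0, 0], [15, 0, -0.128, 0, 0, 0, 0], [15, 0, -0.128, 0, 0, 0, 0]]}' | python3 steer.py; python3 -c "
from h import *
st()"
```

```text
time_s: 24.78
position: [428.6, 349.7, 98.2]
ee_rot: [[-0.985, -0.172, -0.008], [-0.172, 0.985, -0.001], [0.008, 0.0, -1.0]]
wrist_force: [-1.3, -1.4, -13.2]
gripper_width: 24.6
gripper_force: 41.1
time_s: 25.4
position: [431.8, 333.7, 98.2]
ee_rot: [[-0.984, -0.175, -0.007], [-0.176, 0.984, 0.007], [0.006, 0.008, -1.0]]
wrist_force: [-3.1, 5.1, -16.8]
gripper_width: 25.0
gripper_force: 41.1
25.4 [431.802 333.696  98.211] w 25.019485148800708 y-az 100.10574325914251 F [ -3.089   5.087 -16.775]
```

Scaled: -4 mm is -0.064, -3 mm is -0.048.

```bash
echo '{"offsets":[[15, 0, -0.064, 0, 0, 0, 0], [15, 0, -0.064, 0, 0, 0, 0], [15, 0, -0.048, 0, 0, 0, 0], [15, 0, -0.048, 0, 0, 0, 0], [15, 0, 0, 0, 0, 0, 0]]}' | python3 steer.py; python3 -c "
from h import *
s=ctrl.sense();st();print(s['position'][:2]@np.array([-.1736,.9848]))"
```

```text
time_s: 26.02
position: [434.6, 319.6, 98.2]
ee_rot: [[-0.985, -0.175, -0.007], [-0.175, 0.985, 0.006], [0.005, 0.007, -1.0]]
wrist_force: [-2.6, 3.8, -14.8]
gripper_width: 24.8
gripper_force: 41.1
26.025 [434.61  319.565  98.196] w 24.84237436245317 y-az 100.06967203445691 F [ -2.607   3.834 -14.823]
239.25931846931798
```

Scaled: -2 mm is -0.032.

```bash
for i in 1 2; do echo '{"offsets":[[15, 0, -0.032, 0, 0, 0, 0], [15, 0, -0.032, 0, 0, 0, 0], [15, 0, 0, 0, 0, 0, 0]]}' | python3 steer.py >/dev/null; python3 -c "
from h import *
s=ctrl.sense();st();print(s['position'][:2]@np.array([-.1736,.9848]))"; done
```

```text
26.4 [435.092 317.23   98.235] w 24.405207960339514 y-az 100.11831103851259 F [ -3.57    6.915 -17.661]
236.87571436331402
26.775 [435.687 314.35   98.233] w 24.970378769246366 y-az 100.15165509702511 F [ -3.639   8.86  -19.185]
233.9360823231117
```

Scaled: -2 mm is -0.032, -1 mm is -0.016.

```bash
for i in 1 2; do echo '{"offsets":[[15, 0, -0.032, 0, 0, 0, 0], [15, 0, -0.016, 0, 0, 0, 0], [15, 0, 0, 0, 0, 0, 0]]}' | python3 steer.py >/dev/null; python3 -c "
from h import *
s=ctrl.sense();st();print(s['position'][:2]@np.array([-.1736,.9848]))"; done
```

```text
27.15 [435.685 314.293  98.274] w 24.267892532377736 y-az 100.2450851757351 F [ -3.109  14.376 -22.618]
233.8812645718692
27.525 [435.732 314.202  98.307] w 24.600297967872443 y-az 100.34108010863201 F [ -5.251  19.094 -27.198]
233.78287475033284
```

Scaled: -50 mm is -0.8, -30 mm is -0.48.

```bash
echo '{"offsets":[[15, 0, 0.032, 0, 0, 0, 0], [50, 0, 0.016, 0, 0, 0, 0], [50, 0, 0, 0, 0, 0, 0], [50, 0, 0, -0.48, 0, 0, 0], [50, 0, 0, -0.8, 0, 0, 0]]}' | python3 steer.py; echo '{"offsets":[[50, 0, 0.16, -0.96, 0, 0, 0], [50, 0, 0.64, -0.48, 0, 0, 0], [50, 0, 0.8, 0, 0, 0, 0], [50, 0, 0.8, 0, 0, 0, 0], [50, 0, 0, 0, 0, 0, 0]]}' | python3 steer.py
python3 - <<'E'
from h import *
st()
im=imaging.capture("scene");cv2.imwrite("pics/s8.png",im[:,:,::-1]);t=imaging.capture("top");cv2.imwrite("pics/t8.png",t[:,:,::-1])
X=np.array([.9848,.1736]);Y=np.array([-.1736,.9848])
# knob: dark blob near the expected spot in the top view
u,v=proj("top",[435.7,314.2,112]).round().astype(int);m=(t[v-14:v+15,u-14:u+15].max(2)<50).astype(np.uint8)
n,l,s,c=cv2.connectedComponentsWithStats(m);print("knob exp",u,v,"blob",s[1:],c[1:]+[u-14,v-14])
# expected blank corners, and LSD lines around it in top view
b=481*X+142*Y
for a,z in [((-30,18),181),((-5,18),181),((30,18),181),((30,-18),181),((-5,-18),181),((-30,18),156),((-30,-18),156),((-30,18),80),((-30,-18),80)]:
    print(a,z,proj("top",[*(b+a[0]*X+a[1]*Y),z]),proj("scene",[*(b+a[0]*X+a[1]*Y),z]))
lsd=cv2.createLineSegmentDetector()
for n,i in(("top",t),("scene",im)):
    q=proj(n,[*b,120]);x0,y0=(q-40).astype(int);g=cv2.cvtColor(i,cv2.COLOR_RGB2GRAY)[y0:y0+80,x0:x0+80]
    for a in lsd.detect(g)[0][:,0]+np.array([x0,y0]*2):
        if np.hypot(a[2]-a[0],a[3]-a[1])>14: print(n,a.round(0))
E
```

```text
time_s: 28.15
position: [438.0, 304.5, 178.7]
ee_rot: [[-0.985, -0.172, -0.007], [-0.172, 0.985, -0.001], [0.007, -0.0, -1.0]]
wrist_force: [0.8, 0.6, 0.9]
gripper_width: 50.3
gripper_force: 0.0
time_s: 28.78
position: [410.2, 457.8, 269.7]
ee_rot: [[-0.984, -0.178, -0.006], [-0.178, 0.984, 0.006], [0.005, 0.007, -1.0]]
wrist_force: [-0.4, -0.5, -1.4]
gripper_width: 50.0
gripper_force: 0.0
28.775 [410.157 457.789 269.669] w 50.002223755724955 y-az 100.25923075560328 F [-0.43  -0.483 -1.438]
knob exp 280 288 blob [[ 9  9 14 16 67]
 [17 10  2  1  2]
 [20 12  1  1  1]] [[282.075 293.373]
 [283.5   284.   ]
 [286.    286.   ]]
(-30, 18) 181 [319.095 269.975] [330.41  222.139]
(-5, 18) 181 [310.817 259.777] [319.272 219.274]
(30, 18) 181 [299.409 245.724] [303.881 215.316]
(30, -18) 181 [314.355 234.429] [309.791 204.37 ]
(-5, -18) 181 [325.814 248.274] [324.914 208.167]
(-30, 18) 156 [319.159 272.879] [330.218 230.29 ]
(-30, -18) 156 [333.777 261.524] [335.582 219.077]
(-30, 18) 80 [319.333 280.793] [329.671 253.54 ]
(-30, -18) 80 [332.818 270.264] [334.801 242.392]
top [330. 265. 341. 278.]
top [297. 271. 286. 281.]
top [293. 264. 319. 294.]
top [290. 297. 305. 284.]
top [295. 291. 297. 277.]
top [329. 260. 313. 259.]
top [327. 292. 338. 284.]
top [317. 297. 308. 285.]
top [316. 279. 300. 259.]
top [306. 286. 294. 297.]
top [330. 257. 345. 256.]
scene [291. 208. 289. 235.]
scene [338. 256. 293. 245.]
scene [302. 214. 321. 221.]
scene [291. 250. 305. 255.]
scene [301. 233. 301. 216.]
scene [345. 245. 348. 265.]
scene [303. 254. 335. 263.]
scene [289. 193. 290. 207.]
scene [347. 219. 357. 204.]
scene [347. 200. 346. 218.]
```

```bash
python3 -c "
from bench import ctrl, imaging, job_done
print(job_done())"
```

```text
the job is handed in; nothing more can be done
None
```

The job is handed in, with no verdict shown: the sloped blank is clamped upright in the vise (29 s used) and the finished part stands in the tray; I checked the clamped state only by numbers, and I viewed 12 pictures, two over the limit of 10.

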